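# Close a slide mount with the two-key press

### The arm

A 6-joint arm with a two-finger parallel gripper is mounted at the origin on the work surface. World frame = base frame: x ahead of the robot, y to its left, z up, the work surface at z = 0. Lengths are in mm, angles in rad, forces in N, time in s.
With the tool pointing down it reaches from about 425 to 950 mm from the base axis. Payload 3.5 kg.
Tool frame: the origin (TCP) lies at the very end of the fingers, on their centre line; the grasp point (between the pads) lies 19 mm behind it (env.grasp_offset is the distance from the TCP to the grasp point, in mm); z points along the fingers, y is the line along which they close (so a half turn about z gives the same grasp; the last joint's range is limited). The gripper opens to 85 mm and grips with 20 to 120 N. Pads are 22 mm wide; open, the fingers measure 114 mm over their backs; the gripper's body (76 mm by 85 mm) begins 54 mm behind the grasp point. The pads swing forward as they close: fully open they stand 13 mm farther back than shut.
Start: joints at [-1.451, 0.286, 1.577, -0, 1.279, -0.15], TCP at [179.938, -650.56, 231.325] pointing down, gripper open.
Joint ranges: [-2.77, 2.77], [-0.9, 2.22], [0.21, 2.48], [-1.53, 4.67], [0.24, 2.81], [-2.84, 2.84]. Speed limits (rad/s): [2.79, 2.79, 3.14, 3.14, 3.14, 3.14].

### API

Orientations are given as a rotation vector (axis times angle).
In Python, from workcell import env gives the robot as it stands.
- The arm moves only by the shell command python3 inch.py [OPENING] [FORCE], which reads ROWS from standard input. ROWS is a JSON list of rows, 1 to 5 of them, each an object with the fields x, y, z (the shift in shares of the most that a row can go, 1 being 62.5 mm), wx, wy, wz (a rotation vector in a scale on which 1.0 is pi rad); a field left out counts as zero; each row shifts and turns the commanded pose from where the row before left it, along the tool's axes as they then stand; what a row does not reach is not made up. A row lasts 1/8 s, in which the tool goes at most 62.5 mm and 0.188 rad, less where a joint would pass 70% of its speed; a pose out of reach is approached as far as the arm can. OPENING is the finger opening in mm, set as the command begins (- or left out keeps the last). The fingers move at their own pace and stop on an object; FORCE is the grip in N (left out, the last holds). Time passes only in rows, so rows that do not move let the fingers close. It prints the time, the measured TCP pose, the force, the opening and the grip force at its end. A shift or turn number past 1, either way, is cut back to 1. Input that does not fit is refused with a message, and nothing moves.
- env.get_obs(): the state, without advancing time (a new reading comes with each control period).
- env.camera(name): name is "scene" or "top"; returns (picture, depth): 420x560x3 uint8, red, green, blue; 420x560 float32, mm along the optical axis (not along the pixel's ray), 0 where there is no reading.
- env.calibration(name): a dict with "intrinsics" (3x3 intrinsics, pixels), "world_to_cam" (4x4, takes a point from world to camera coordinates). Camera axes: x right, y up, looking along -z (the intrinsics and any distortion apply to the point x, -y, -z); pixel columns grow to the right and rows downward; lengths in mm; the calibration is good to about 2 mm. A picture is of the moment at which its call begins. calibration takes no time and is no camera call.
- env.sign_off(): hands the job in; it is judged then, once.
The state is a dict: "time": time; "joints": joint angles; "joint_velocities": joint speeds; "joint_torque": joint torques, N m; "position": TCP position; "ee_rot": TCP orientation; "ft_force": force on the tool from outside, world axes, zero at the start; "wrist_torque": the same for the moment, N m; "opening": finger opening in mm; "grasp_force": force on a finger pad.
Only numpy, scipy, OpenCV 4.12 (cv2) and the standard library are available. Lean on these libraries where they do the work, as an engineer would, in place of code of your own. Each camera call takes 0.05 s, during which the arm holds its last target. There are 200 camera calls.

### The job

Without picking anything up, push the white slide mount that lies in the channel of the mounting press along the channel until it rests against the stop under the press head. Only then press both black keys of the control box together, one fingertip on each, hold both fully down for three seconds, and let both come up again. Leave the mount in the press against the stop, and leave everything else on the shelf where it is.

Things in the scene. Friction and masses are not known exactly. Their poses are not given: they have to be found in the camera images.
- press: Beige slide-mount press, fixed; base 180 (x) by 100 (y) by 20 mm high, origin at the centre of its underside. On the base a channel 53 mm wide runs along x on the centre line between 8 mm high rails, open at the -x end. The mount is pushed to +x. From x = 50 to 90 mm a head bridges the channel (top 54 mm above the shelf, underside 16 mm above the channel floor).
- stop (a point): Upright stop that closes the channel under the head: point on the channel floor at the middle of the stop face: 70 mm along +x and 20 mm up from the press origin; axes as the press. With the mount home, the mount's centre is 25 mm before it (x = -25 mm in this frame).
- mount: The mount to be closed: loose white plastic slide mount with a dark film window, 50 by 50 by 6 mm, about 16 g, lying flat and square in the press channel, 40 to 70 mm short of home. Origin: centre of its underside. Slides freely by light pushing on its rear (-x) edge.
- keybox: Beige two-key control box, fixed to the shelf, 100 (x) by 140 (y) by 45 mm high. Origin: centre of its underside. The two keys stand on its top at x = 0, y = +30 and y = -30 mm. It and the press stand side by side, either one on the left.
- key_l_top (a point): Centre of the top of the key at +y of the box: round black upright key 24 mm in diameter, its flat top 57 mm above the shelf (12 mm above the box top) when up. Moves with the key. The keys' centres are 60 mm apart (36 mm gap between them).
- key_r_top (a point): The same for the identical key at -y of the box.
- key_l (a joint): Travel of the key at +y, m: 0 up, 0.006 fully down at its hard stop. Sprung: about 1.2 N to start, 4.8 N at the bottom; comes up by itself.
- key_r (a joint): The same for the key at -y.
- spare1: Spare closed slide mount, white, 50 by 50 by 4 mm, loose on the shelf; bystander. Origin: centre of underside.
- spare2: As spare1; bystander.
- spare3: As spare1; bystander.
- loupe: Round black magnifying loupe, 42 mm diameter, 42 mm tall, loose, standing between press and control box; bystander. Origin: centre of underside.
- opener: Stubby steel film canister opener, 85 by 22 by 8 mm, loose; bystander. Origin: on its underside near the middle.
- canister: Black film canister with grey cap, 31 mm diameter, 50 mm tall, loose; bystander. Origin: centre of underside.
- dustbrush: Dust brush lying on the shelf, loose; bystander. Origin: on its underside near the middle.

How it is judged:
By the outcome, as a careful person would: the job done as asked, in the order asked, and still so for the second after the job is handed in, with the robot touching nothing.
It also fails if it takes over 53 s, if anything falls off the work surface, if the arm or the gripper's body presses on something with over 40 N, if the wrist force passes 120 N, or if a joint passes its speed limit or range.

## Working session

There is one attempt and no reset: what is moved stays moved. The work goes in short steps, Python scripts to look and compute and a shell command to move; the robot and the scene stay as the last step left them, time stands still between calls to the robot, and variables do not carry over. Pictures are saved under pics/ and viewed, at most 10 in all, crops included, and the job is handed in when it is done.

```bash
ls; mkdir -p pics
python3 - <<'E'
from workcell import env
import cv2,numpy as np
for n in ("scene","top"):
    p,d=env.camera(n); cv2.imwrite(f"pics/{n}0.png",p[:,:,::-1]); np.save(f"pics/{n}0.npy",d)
    c=env.calibration(n); print(n,c)
print(env.get_obs())
E
```

```text
inch.py
pics
workcell.py
scene {'intrinsics': array([[418.4770185 ,   0.        , 283.38867693],
       [  0.        , 418.4770185 , 208.82775446],
       [  0.        ,   0.        ,   1.        ]]), 'world_to_cam': array([[-2.25419179e-02,  9.99697323e-01, -9.85517991e-03,
        -4.10692794e+00],
       [-7.14954124e-01, -9.22937145e-03,  6.99110448e-01,
         3.54787024e+02],
       [ 6.98807886e-01,  2.28052918e-02,  7.14945772e-01,
        -1.40092264e+03],
       [ 0.00000000e+00,  0.00000000e+00,  0.00000000e+00,
         1.00000000e+00]])}
top {'intrinsics': array([[475.78034497,   0.        , 277.32613652],
       [  0.        , 475.78034497, 209.85182979],
       [  0.        ,   0.        ,   1.        ]]), 'world_to_cam': array([[ 2.87488244e-02, -9.99319577e-01, -2.31060297e-02,
        -2.98965742e+00],
       [ 9.97777172e-01,  2.72988679e-02,  6.07905205e-02,
        -5.62340917e+02],
       [-6.01183887e-02, -2.48023250e-02,  9.97883071e-01,
        -1.16213713e+03],
       [ 0.00000000e+00,  0.00000000e+00,  0.00000000e+00,
         1.00000000e+00]])}
{'time': 0.1, 'joints': array([-1.45101424e+00,  2.87104880e-01,  1.57802892e+00, -1.13948149e-06,
        1.27858790e+00, -1.50040285e-01]), 'joint_velocities': array([ 0.00084254, -0.00179279, -0.002023  ,  0.00140795, -0.00100498,
       -0.00039027]), 'joint_torque': array([-3.35207151e-04, -4.07297301e+01, -2.93700582e+01, -2.10915082e-04,
        3.39794999e-03, -9.58143175e-06]), 'position': array([ 179.85894722, -649.98469026,  230.06786405]), 'ee_rot': array([-3.11093634e+00, -4.22265627e-01, -4.88479307e-05]), 'ft_force': array([-0.22470888, -0.62413457, -0.6494407 ]), 'wrist_torque': array([0.02096001, 0.02383683, 0.03570065]), 'grasp_force': 0.0, 'opening': 85.43965015628937}
```

View pics/top0.png

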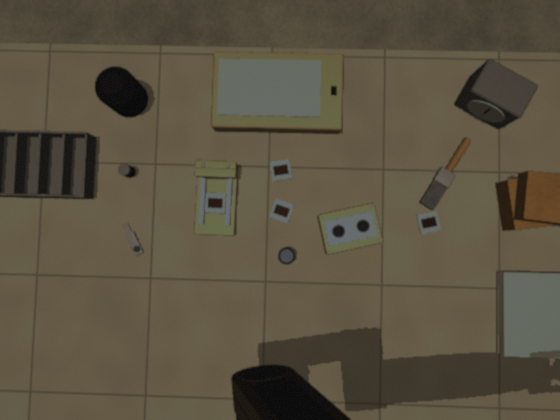

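View pics/scene0.png

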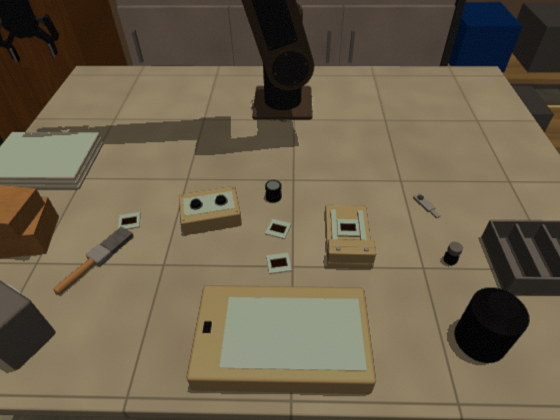

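The top view shows the press at about (215,200) with its head towards +x (image up), the mount at (215,203), and the keys at (338,231) and (363,226). In the scene view the keys are at (196,204) and (221,200), and the mount at (348,227). I'll enlarge both for accurate measurement.

```bash
cat > h.py <<'E'
from workcell import env
import numpy as np,cv2
def world(n,d,u,v,z=None):
    c=env.calibration(n);K=c["intrinsics"];T=np.linalg.inv(c["world_to_cam"])
    r=np.array([(u-K[0,2])/K[0,0],-(v-K[1,2])/K[1,1],-1.])
    if z is None: s=d[int(round(v)),int(round(u))]
    else: s=(z-T[2,3])/(T[:3,:3]@r)[2]
    return T[:3,:3]@(r*s)+T[:3,3]
def proj(n,p):
    c=env.calibration(n);q=c["world_to_cam"][:3]@np.append(p,1.);q=q*[1,-1,-1]
    q=c["intrinsics"]@q;return q[:2]/q[2]
def crop(n,p,x0,y0,w,h,k,name):
    im=cv2.resize(p[y0:y0+h,x0:x0+w],None,fx=k,fy=k,interpolation=cv2.INTER_CUBIC)
    im=np.clip(im*1.8,0,255).astype('uint8');cv2.imwrite(name,im[:,:,::-1])
E
python3 - <<'E'
from h import *
t=cv2.imread("pics/top0.png")[:,:,::-1];s=cv2.imread("pics/scene0.png")[:,:,::-1]
dt=np.load("pics/top0.npy");ds=np.load("pics/scene0.npy")
crop("top",t,188,150,200,110,4,"pics/topc.png"); crop("scene",s,170,175,215,100,3.7,"pics/scenec.png")
for n,d,l in (("top",dt,[(215,203),(338,231),(363,226),(350,229),(215,225),(215,168),(260,250),(287,256)]),("scene",ds,[(348,227),(196,204),(221,200),(350,246)])):
    for u,v in l: print(n,u,v,world(n,d,u,v).round(1))
E
```

```text
top 215 203 [574.6 167.4  23. ]
top 338 231 [ 513.3 -133.9   59.1]
top 363 226 [ 526.9 -193.3   56.3]
top 350 229 [ 519.2 -163.9   45.6]
top 215 225 [520.4 166.6  15.1]
top 215 168 [657.4 165.7  53.7]
top 260 250 [461.4  53.6   1.9]
top 287 256 [450.1 -14.4  46.7]
scene 348 227 [575.9 168.4  23. ]
scene 196 204 [ 539.6 -189.3   58.1]
scene 221 200 [ 526.  -131.7   58.7]
scene 350 246 [656.8 162.9  51.8]
```

View pics/topc.png

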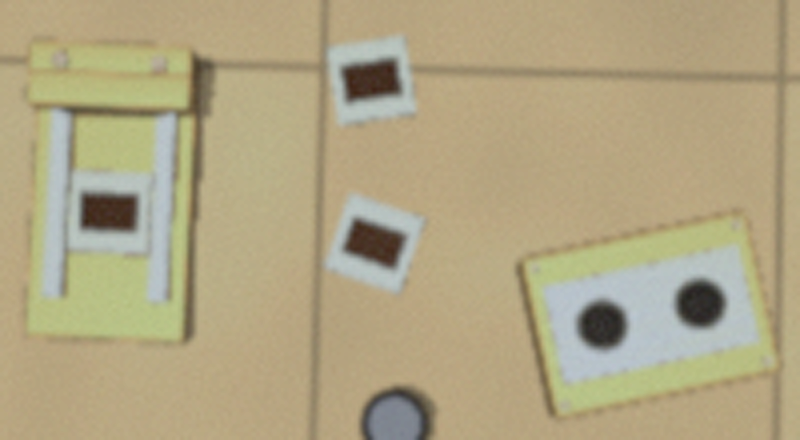

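View pics/scenec.png

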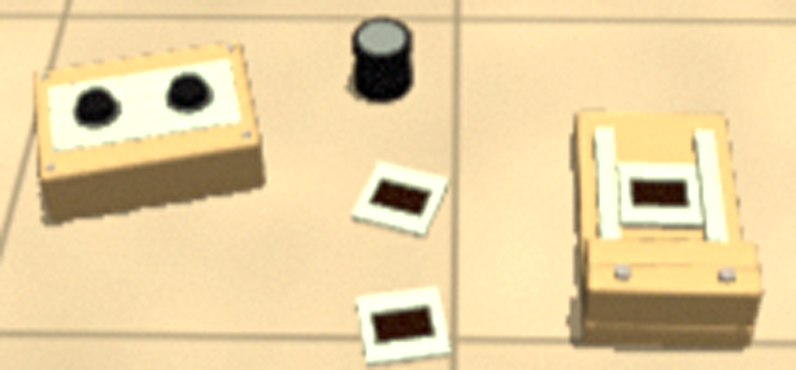

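Run:
```python
from h import *
from scipy import ndimage as N
from scipy.optimize import least_squares
t=cv2.imread("pics/top0.png")[:,:,::-1].astype(int);s=cv2.imread("pics/scene0.png")[:,:,::-1].astype(int)
def cen(im,x0,y0,x1,y1,thr):
    g=im[y0:y1,x0:x1].sum(2); w=np.clip(thr-g,0,None)
    l,n=N.label(w>0); k=1+np.argmax(N.sum(w>0,l,range(1,n+1))); w=w*(l==k)
    cy,cx=N.center_of_mass(w); return cx+x0,cy+y0,(w>0).sum()
def tri(a,b):
    f=lambda p:np.r_[proj("top",p)-a[:2],proj("scene",p)-b[:2]]
    r=least_squares(f,[550,0,50]); return r.x.round(1),r.fun.round(2)
for nm,a,b,z in (("kl",(328,221,349,242),(211,192,231,209),57),("kr",(353,216,374,237),(186,196,206,213),57),("film",(205,195,224,211),(338,219,360,235),26)):
    A=cen(t,*a,180);B=cen(s,*b,180)
    print(nm,np.round(A,2),np.round(B,2),tri(A,B),world("top",None,*A[:2],z).round(1),world("scene",None,*B[:2],z).round(1))
P=lambda x,y:((x+.5)/4-.5+188,(y+.5)/4-.5+150)
Q=lambda x,y:((x+.5)/3.7-.5+170,(y+.5)/3.7-.5+175)
for nm,a,z in (("railL near",(54,297),28),("railL far",(62,110),28),("railR near",(158,302),28),("railR far",(166,113),28),("base nl",(26,334),20),("base nr",(186,342),20),("mount nl",(70,250),26),("mount nr",(150,254),26),("mount fl",(75,171),26),("mount fr",(153,174),26),("head fl",(30,41),54),("head fr",(193,47),54),("head nl",(28,104),54),("head nr",(190,110),54),("box fl",(520,261),45),("box fr",(742,211),45),("box nl",(557,416),45),("box nr",(776,370),45)):
    print(nm,world("top",None,*P(*a),z).round(1))
for nm,a,z in (("base nl",(722,113),20),("base nr",(577,112),20),("mount nl",(694,166),26),("mount nr",(622,164),26),("mount fl",(702,222),26),("mount fr",(622,226),26),("railL near",(705,130),28),("railR near",(604,128),28),("head nl",(752,242),54),("head nr",(585,240),54)):
    print("S",nm,world("scene",None,*Q(*a),z).round(1))
```

```text
kl [338.12 230.8  102.  ] [220.43 199.85  92.  ] (array([ 514. , -135.7,   47.4]), array([ 0.13, -0.01,  0.13, -0.  ])) [ 513.8 -134.4   57. ] [ 523.8 -133.6   57. ]
kr [362.58 225.46 110.  ] [195.44 203.77  93.  ] (array([ 528.5, -193.8,   47.8]), array([ 0.11, -0.02,  0.12, -0.  ])) [ 528.2 -192.1   57. ] [ 537.7 -191.1   57. ]
film [214.68 202.54 116.  ] [347.66 226.7   93.  ] (array([575.7, 167.8,  23.8]), array([ 0.13,  0.01,  0.12, -0.01])) [575.5 167.8  26. ] [577.7 167.1  26. ]
railL near [521.9 199.   28. ]
railL far [637.6 198.5  28. ]
railR near [520.6 134.7  28. ]
railR far [637.4 133.9  28. ]
base nl [498.7 217.   20. ]
base nr [496.6 117.6  20. ]
mount nl [551.2 190.6  26. ]
mount nr [550.1 141.   26. ]
mount fl [600.2 189.3  26. ]
mount fr [599.6 140.9  26. ]
head fl [675.9 214.8  54. ]
head fr [674.7 115.6  54. ]
head nl [637.5 214.5  54. ]
head nr [636.4 116.1  54. ]
box fl [551.  -85.5  45. ]
box fr [ 584.9 -218.3   45. ]
box nl [ 458.5 -109.9   45. ]
box nr [ 489.9 -240.2   45. ]
S base nl [500.4 216.3  20. ]
S base nr [500.7 119.9  20. ]
S mount nl [554.5 191.6  26. ]
S mount nr [553.4 145.8  26. ]
S mount fl [601.8 191.8  26. ]
S mount fr [605.7 142.2  26. ]
S railL near [524.2 201.6  28. ]
S railR near [523.2 135.9  28. ]
S head nl [641.2 213.6  54. ]
S head nr [641.  115.8  54. ]
```

The measurements agree with the sizes given. The key centres come out about 59.4 apart around (521,-163.5), with the box yawed about 0.25. The press axis is at y≈166.5, yaw about 0, with its origin at x≈588. The mount's rear edge is at x≈552, and home puts that edge at about 608. Next I turn the tool square to the press, close the fingers and travel over.

The manual's scale: shifts go in shares of 62.5 mm and turns go in shares of pi rad. Converting my numbers, -45 mm is -0.72, -40 mm is -0.64, 0.14 rad is 0.0446.

```bash
echo '[{"wz":0.0446},{"wz":0.043},{"x":0.64,"y":-0.64},{"x":0.64,"y":-0.72},{"x":0.64,"y":-0.72}]' | python3 inch.py 0 20; echo '[{"x":0.64,"y":-0.72},{"x":0.64,"y":-0.72},{"x":0.64,"y":-0.72},{"x":0.64,"y":-0.72},{"x":0.64,"y":-0.72}]' | python3 inch.py
```

```text
time: 0.72
position: [301.4, -519.6, 230.6]
ee_rot: [-3.14, 0.009, 0.0]
ft_force: [1.1, -0.7, 0.4]
opening: 0.2
grasp_force: 0.0
time: 1.35
position: [502.6, -295.4, 230.9]
ee_rot: [-3.141, 0.008, 0.001]
ft_force: [0.1, -0.8, 0.2]
opening: 0.1
grasp_force: 0.0
```

In the tool's units: -50 mm is -0.8, 5 mm is 0.08.

```bash
echo '[{"x":0.08,"y":-0.8},{"x":0.08,"y":-0.8},{"x":0.08,"y":-0.8},{"x":0.08,"y":-0.8},{"x":0.08,"y":-0.8}]' | python3 inch.py; echo '[{"y":-0.8,"z":0.16},{"y":-0.8,"z":0.32},{"y":-0.8,"z":0.48},{"y":-0.8,"z":0.48},{"y":-0.192,"z":0.48}]' | python3 inch.py; echo '[{"z":0.48},{"z":0.32},{"z":0.16},{}]' | python3 inch.py
```

```text
time: 1.98
position: [527.7, -45.7, 230.9]
ee_rot: [-3.141, 0.008, 0.001]
ft_force: [0.5, 0.4, 0.0]
opening: -0.1
grasp_force: 0.0
time: 2.6
position: [528.4, 167.3, 110.0]
ee_rot: [-3.141, 0.003, 0.001]
ft_force: [-0.8, -0.9, -0.1]
opening: -0.1
grasp_force: 0.0
time: 3.1
position: [528.6, 164.5, 50.6]
ee_rot: [3.141, -0.008, -0.003]
ft_force: [-0.0, -0.6, 0.2]
opening: 0.4
grasp_force: 0.0
```

Run:
```python
from h import *
p,d=env.camera("scene"); crop("scene",p,290,140,150,140,4,"pics/scene2.png")
```

```text
(no output)
```

View pics/scene2.png

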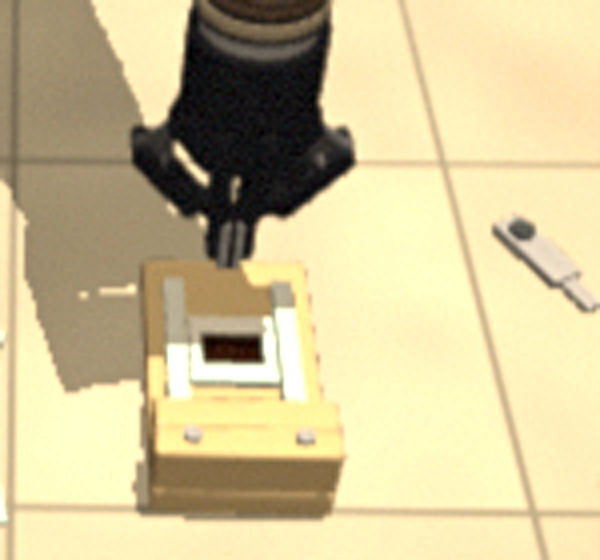

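The closed fingertips, at crop pixel (228,262), stand behind the mount on the channel's centre line. I now go down to feel the floor.

In the tool's units: 12 mm is 0.192, 11 mm is 0.176.

```bash
echo '[{"y":-0.032,"z":0.192},{"z":0.176},{}]' | python3 inch.py;  echo '[{"z":0.032},{"z":0.016},{}]' | python3 inch.py; echo '[{"z":0.016},{}]' | python3 inch.py
```

```text
time: 3.52
position: [528.1, 166.5, 27.0]
ee_rot: [3.141, -0.008, -0.004]
ft_force: [-0.4, 0.2, 0.8]
opening: -0.5
grasp_force: 0.0
time: 3.9
position: [529.3, 166.7, 25.5]
ee_rot: [-3.142, 0.008, -0.0]
ft_force: [-0.1, 0.2, 0.9]
opening: -0.1
grasp_force: 0.0
time: 4.15
position: [529.2, 166.6, 24.3]
ee_rot: [3.142, -0.008, 0.0]
ft_force: [0.6, 0.1, 0.3]
opening: 0.2
grasp_force: 0.0
```

In the tool's units: 1 mm is 0.016.

```bash
for i in 1 2; do :; done; echo '[{"z":0.016},{}]' | python3 inch.py;  echo '[{"z":0.016},{}]' | python3 inch.py
```

```text
time: 4.4
position: [529.1, 166.6, 23.2]
ee_rot: [3.142, -0.008, -0.0]
ft_force: [0.3, 0.3, 0.1]
opening: -0.3
grasp_force: 0.0
time: 4.65
position: [529.1, 166.6, 22.2]
ee_rot: [3.142, -0.008, -0.0]
ft_force: [-0.4, -0.3, 0.5]
opening: 0.0
grasp_force: 0.0
```

In the tool's units: 5 mm is 0.08, 4 mm is 0.064.

```bash
echo '[{"x":0.064},{"x":0.064},{"x":0.064},{"x":0.08},{"x":0.08}]' | python3 inch.py;echo '[{"x":0.096},{"x":0.096},{"x":0.096},{"x":0.096},{"x":0.096}]' | python3 inch.py; echo '[{"x":0.048},{"x":0.032},{"x":0.016},{}]' | python3 inch.py
```

```text
time: 5.28
position: [551.6, 166.5, 22.3]
ee_rot: [-3.142, 0.008, -0.0]
ft_force: [0.1, -0.1, 0.1]
opening: 0.2
grasp_force: 0.1
time: 5.9
position: [581.6, 166.3, 22.3]
ee_rot: [3.142, -0.008, -0.0]
ft_force: [0.3, 0.2, -0.5]
opening: 0.3
grasp_force: 0.1
time: 6.4
position: [587.1, 166.3, 22.3]
ee_rot: [-3.142, 0.008, 0.0]
ft_force: [-0.4, 0.1, -0.1]
opening: -0.2
grasp_force: 0.0
```

Run:
```python
from h import *
p,d=env.camera("scene"); crop("scene",p,290,140,150,140,4,"pics/scene3.png")
```

```text
(no output)
```

View pics/scene3.png

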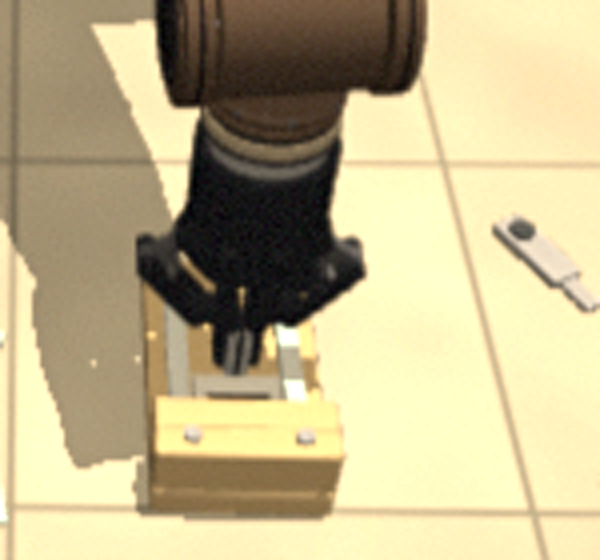

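The mount moves ahead of the fingers with its rear edge at about row 378, and it is still square. I go on in small steps until the stop resists.

In the tool's units: 2 mm is 0.032, 1 mm is 0.016.

```bash
echo '[{"x":0.032},{"x":0.032},{"x":0.016},{}]' | python3 inch.py; echo '[{"x":0.016},{"x":0.016},{}]' | python3 inch.py;  echo '[{"x":0.016},{}]' | python3 inch.py; echo '[{"x":0.016},{}]' | python3 inch.py
```

```text
time: 6.95
position: [592.3, 166.3, 22.3]
ee_rot: [-3.142, 0.008, -0.0]
ft_force: [0.0, 0.0, 0.9]
opening: 0.2
grasp_force: 0.0
time: 7.32
position: [594.3, 166.3, 22.3]
ee_rot: [-3.142, 0.008, -0.0]
ft_force: [0.4, -0.7, 0.2]
opening: -0.4
grasp_force: 0.0
time: 7.58
position: [595.3, 166.3, 22.4]
ee_rot: [-3.142, 0.008, -0.0]
ft_force: [-0.5, 0.2, -0.2]
opening: 0.2
grasp_force: 0.0
time: 7.82
position: [596.3, 166.3, 22.3]
ee_rot: [-3.142, 0.008, -0.0]
ft_force: [-0.2, 0.3, -0.2]
opening: -0.2
grasp_force: 0.0
```

In the tool's units: 1 mm is 0.016.

```bash
echo '[{"x":0.016},{}]' | python3 inch.py; echo '[{"x":0.016},{}]' | python3 inch.py; echo '[{"x":0.016},{}]' | python3 inch.py
```

```text
time: 8.07
position: [596.9, 166.3, 22.3]
ee_rot: [-3.142, 0.008, 0.001]
ft_force: [-1.4, -0.5, -0.2]
opening: -0.1
grasp_force: 0.5
time: 8.32
position: [597.1, 166.4, 22.1]
ee_rot: [3.141, -0.008, -0.005]
ft_force: [-5.0, -0.2, 3.6]
opening: 0.0
grasp_force: 2.4
time: 8.57
position: [597.2, 166.4, 22.1]
ee_rot: [3.141, -0.008, -0.009]
ft_force: [-8.1, -0.2, 5.3]
opening: 0.1
grasp_force: 3.7
```

The stop resists at TCP x = 597, which fits the predicted home (608 minus 11). I back straight off, rise, and check before going to the keys.

In the tool's units: -20 mm is -0.32, -15 mm is -0.24.

```bash
echo '[{"x":-0.048},{"x":-0.08},{"x":-0.24},{"x":-0.32},{"z":-0.32}]' | python3 inch.py; echo '[{"z":-0.64},{"z":-0.8},{"y":0.8,"z":-0.32},{"y":0.8},{"y":0.8}]' | python3 inch.py 46
```

```text
time: 9.2
position: [552.7, 166.3, 40.7]
ee_rot: [3.141, -0.008, -0.009]
ft_force: [0.8, 1.4, -0.4]
opening: 0.1
grasp_force: 0.0
time: 9.82
position: [556.7, 14.9, 155.2]
ee_rot: [3.141, -0.007, 0.008]
ft_force: [0.1, 0.1, -0.8]
opening: 46.0
grasp_force: 0.0
```

Run:
```python
from h import *
p,d=env.camera("scene"); q,_=env.camera("top")
crop("scene",p,310,190,80,80,5,"pics/a.png");crop("top",q,180,150,80,100,5,"pics/b.png")
a=cv2.imread("pics/a.png");b=cv2.imread("pics/b.png")[:400]
cv2.imwrite("pics/home.png",np.hstack([a,b]))
```

```text
(no output)
```

View pics/home.png

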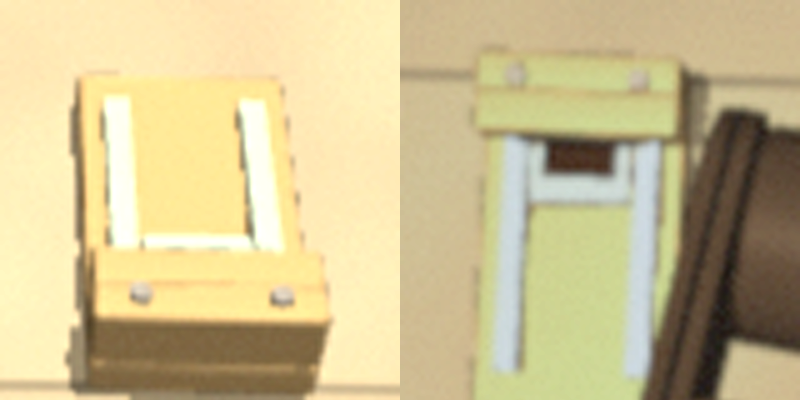

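The mount is under the head against the stop and square: its rear edge is at row ~202 of the right crop, which is x≈606-608. Now I go over the keys, fingers at 46 opening (tip centres about 60 apart), yaw 0.25.

In the tool's units: 45 mm is 0.72, 43 mm is 0.688, -0.13 rad is -0.0414.

```bash
echo '[{"x":-0.144,"y":0.72},{"x":-0.144,"y":0.72},{"x":-0.144,"y":0.72},{"x":-0.128,"y":0.688},{"wz":-0.0414}]' | python3 inch.py; echo '[{"wz":-0.0398},{"z":0.48},{"z":0.32},{"z":0.16},{}]' | python3 inch.py
```

```text
time: 10.55
position: [520.1, -163.9, 154.1]
ee_rot: [3.134, 0.196, 0.004]
ft_force: [0.9, 0.2, -0.0]
opening: 45.8
grasp_force: 0.0
time: 11.18
position: [519.7, -161.0, 92.5]
ee_rot: [-3.117, -0.392, 0.0]
ft_force: [1.6, 0.4, 0.8]
opening: 46.2
grasp_force: 0.0
```

Run:
```python
from h import *
p,d=env.camera("scene"); crop("scene",p,160,150,100,100,6,"pics/k1.png"); cv2.imwrite("pics/k1r.png",p[:,:,::-1])
o=env.get_obs();print(o["position"],o["ee_rot"])
a=np.arctan2(o["ee_rot"][1],o["ee_rot"][0])*2;ty=np.array([np.sin(a),-np.cos(a),0]);print(a)
for s in(-30,30):
  w=o["position"]+s*ty; u=proj("scene",w); print(w.round(1),(u-[160,150])*6)
for w in ((514,-134.4,57),(528.2,-192.1,57)): print((proj("scene",w)-[160,150])*6)
```

```text
[ 520.11538876 -161.33926824   93.16677189] [3.11642919e+00 3.91727920e-01 1.60979124e-03]
0.25008376447933817
[ 512.7 -132.3   93.2] [358.68648425 212.9634118 ]
[ 527.5 -190.4   93.2] [203.82597281 237.74887965]
[363.6845824  281.96976022]
[214.12429161 305.62051911]
```

View pics/k1.png

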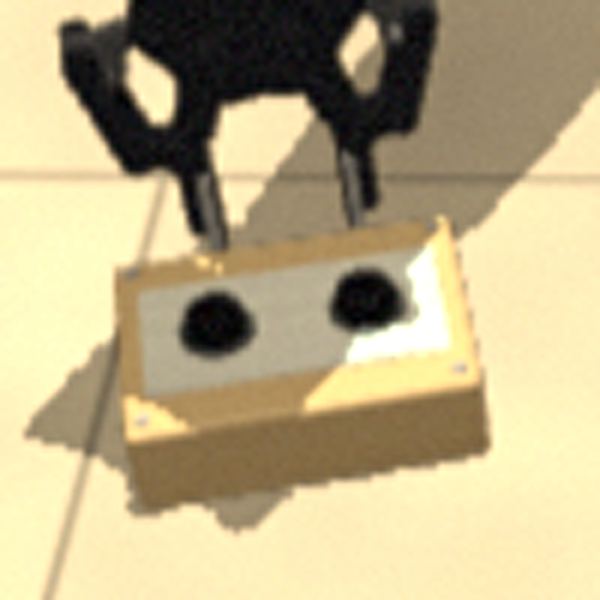

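The fingertips, at (210,245) and (357,222), are in line with the keys at about (217,323) and (368,298). I correct by 2 mm, widen slightly and go down to contact.

In the tool's units: 12 mm is 0.192, 10 mm is 0.16.

```bash
echo '[{"x":0.016,"y":0.032,"z":0.192},{"z":0.16},{"z":0.128},{}]' | python3 inch.py 48; echo '[{"z":0.032},{}]' | python3 inch.py; echo '[{"z":0.032},{}]' | python3 inch.py
```

```text
time: 11.72
position: [520.2, -162.6, 61.1]
ee_rot: [-3.116, -0.391, 0.003]
ft_force: [-0.1, 0.3, -0.2]
opening: 48.1
grasp_force: 0.0
time: 11.98
position: [521.1, -163.1, 60.5]
ee_rot: [3.117, 0.391, 0.0]
ft_force: [0.2, -0.6, -0.2]
opening: 48.0
grasp_force: 0.0
time: 12.22
position: [520.9, -163.0, 58.3]
ee_rot: [-3.117, -0.391, 0.0]
ft_force: [0.2, 0.7, -0.1]
opening: 48.1
grasp_force: 0.0
```

In the tool's units: 2 mm is 0.032, 1 mm is 0.016.

```bash
echo '[{"z":0.032},{"z":0.032},{"z":0.016},{}]' | python3 inch.py; echo '[{"z":0.032},{"z":0.016},{}]' | python3 inch.py; echo '[{"z":0.032},{}]' | python3 inch.py
```

```text
time: 12.72
position: [521.0, -163.0, 53.6]
ee_rot: [-3.117, -0.391, 0.0]
ft_force: [-1.6, -0.2, 2.2]
opening: 47.8
grasp_force: 1.5
time: 13.1
position: [521.0, -163.0, 50.8]
ee_rot: [-3.117, -0.392, 0.0]
ft_force: [-2.8, 0.5, 6.5]
opening: 48.2
grasp_force: 3.1
time: 13.35
position: [521.0, -163.1, 49.2]
ee_rot: [-3.117, -0.391, 0.001]
ft_force: [-3.7, 2.1, 8.9]
opening: 48.4
grasp_force: 4.1
```

In the tool's units: 2 mm is 0.032.

```bash
echo '[{"z":0.032},{}]' | python3 inch.py; echo '[{"z":0.032},{}]' | python3 inch.py
```

```text
time: 13.6
position: [521.1, -163.1, 48.3]
ee_rot: [-3.117, -0.392, 0.002]
ft_force: [-6.0, 2.3, 13.3]
opening: 47.8
grasp_force: 6.9
time: 13.85
position: [521.1, -163.1, 48.1]
ee_rot: [-3.116, -0.392, 0.004]
ft_force: [-10.6, 3.8, 22.8]
opening: 47.9
grasp_force: 12.0
```

In the tool's units: 1 mm is 0.016.

```bash
echo '[{"z":0.016},{},{},{},{}]' | python3 inch.py
python3 - <<'E'
from h import *
o=env.get_obs();print(o["wrist_torque"],o["ft_force"],o["time"])
p,d=env.camera("scene"); crop("scene",p,160,150,100,100,6,"pics/k2.png")
E
```

```text
time: 14.48
position: [521.1, -163.1, 48.1]
ee_rot: [-3.116, -0.392, 0.005]
ft_force: [-12.9, 4.8, 28.7]
opening: 47.9
grasp_force: 14.4
[ 0.79651373  2.12127522 -0.04418212] [-12.89524428   4.84015448  28.72739568] 14.475
```

View pics/k2.png

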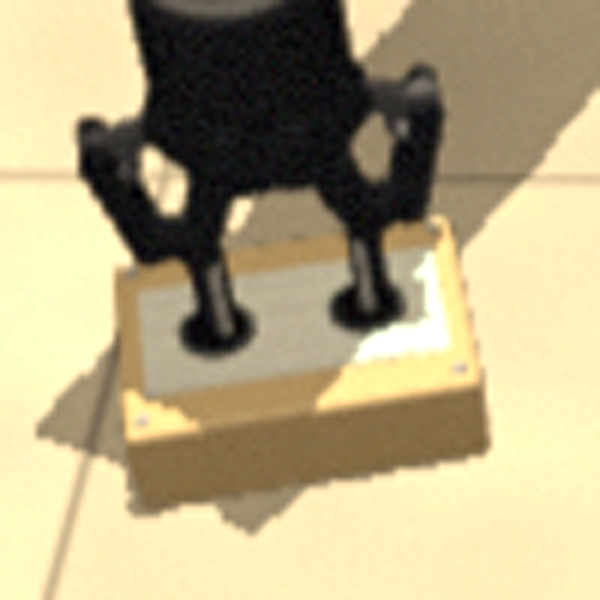

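Both fingertips sit on the keys, at (220,330) and (368,305), and both keys are down: z has stalled at 48.1 with the force well above 9.6 N. I hold to complete three seconds, then release straight up.

In the tool's units: -50 mm is -0.8, -40 mm is -0.64.

```bash
echo '[{},{},{},{},{}]' | python3 inch.py; echo '[{},{},{},{},{}]' | python3 inch.py; echo '[{},{},{},{},{}]' | python3 inch.py; echo '[{},{},{},{},{}]' | python3 inch.py; echo '[{"z":-0.128},{"z":-0.32},{"z":-0.64},{"z":-0.8},{"z":-0.64}]' | python3 inch.py; echo '[{"x":-0.48,"y":0.8},{"x":-0.48,"y":0.8},{"x":-0.48,"y":0.8},{}]' | python3 inch.py
python3 - <<'E'
from h import *
p,d=env.camera("scene"); q,_=env.camera("top")
crop("scene",p,160,170,220,110,3.6,"pics/fin.png")
t0=cv2.imread("pics/top0.png")[:,:,::-1]
for nm,(y0,y1,x0,x1) in dict(spares=(155,225,265,300),loupe=(240,270,270,302),box=(200,256,316,386),right=(130,240,410,475),left=(155,260,110,150)).items():
    print(nm,np.abs(q[y0:y1,x0:x1].astype(int)-t0[y0:y1,x0:x1]).mean())
E
```

```text
time: 15.15
position: [521.2, -163.1, 48.1]
ee_rot: [-3.116, -0.392, 0.004]
ft_force: [-12.1, 5.6, 29.0]
opening: 48.1
grasp_force: 14.4
time: 15.78
position: [521.2, -163.1, 48.1]
ee_rot: [-3.116, -0.392, 0.004]
ft_force: [-13.1, 5.7, 28.2]
opening: 47.6
grasp_force: 14.4
time: 16.4
position: [521.2, -163.1, 48.1]
ee_rot: [-3.116, -0.392, 0.004]
ft_force: [-13.2, 4.9, 29.0]
opening: 47.9
grasp_force: 14.4
time: 17.02
position: [521.2, -163.1, 48.1]
ee_rot: [-3.116, -0.392, 0.004]
ft_force: [-12.7, 4.8, 28.3]
opening: 48.1
grasp_force: 14.4
time: 17.65
position: [521.3, -163.2, 202.9]
ee_rot: [3.116, 0.391, 0.002]
ft_force: [-0.1, 0.0, -0.1]
opening: 48.1
grasp_force: 0.0
time: 18.15
position: [469.5, -334.1, 200.7]
ee_rot: [3.117, 0.383, -0.0]
ft_force: [0.2, 0.5, 0.4]
opening: 47.9
grasp_force: 0.0
spares 7.2949659863945575
loupe 6.876388888888889
box 7.633928571428571
right 10.46843822843823
left 7.299047619047619
```

View pics/fin.png

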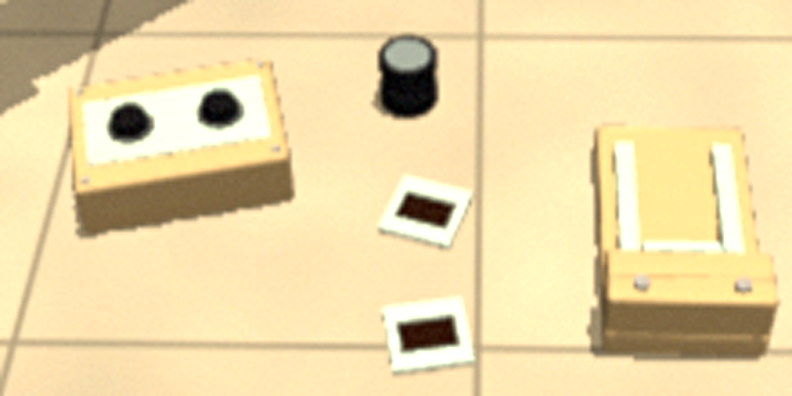

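Both keys are up again, at (130,122) and (220,107). The mount is under the head against the stop at about (683,246), and the bystanders have not moved.

```bash
python3 -c "
from workcell import env
print(env.sign_off())"
```

```text
the job is handed in; nothing more can be done
None
```

The job is handed in: the mount rests against the stop, both keys were pressed together and held fully down for just over three seconds, then came up again, and nothing else on the shelf was moved.

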